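# Ring for the shopper and point out the gift set

### The job

A shopper wants to know which two things make up the gift set. Press down the button of the counter bell with the fingertips to call them over, then point from straight above, fingertips just over it, at the middle of the lid of the biggest of the three lidded candle jars and stay there for about three seconds, and then point in the same way at the middle of the bar of soap for about three seconds; finish with the fingertips still pointing at the soap. Do not point at the smaller jars, touch neither the gift set nor the things standing around it, and neither lift nor shove the bell.

Things in the scene. Friction and masses are not known exactly. Their poses are not given: they have to be found in the camera images.
- big_jar: the biggest lidded candle jar, the one to point at: round cream jar with a flat wooden lid, 81 mm across and 110 mm high, 0.3 kg, loose. Origin at the centre of its underside, z up. The three lidded jars stand apart from each other in a loose row and swap places; they differ only in size.
- big_jar_lid (a point): centre of the top of the biggest jar's lid, 110 mm above the surface; pointing means the fingertips a few centimetres (1 to 5) above this point, within about 2 cm sideways
- small_jar_a: a smaller lidded candle jar of the same make, 68 mm across and 93 mm high; origin at the centre of its underside
- small_jar_a_lid (a point): centre of the top of that jar's lid, 93 mm above the surface
- small_jar_b: the other smaller lidded candle jar, also 68 mm across and 93 mm high; origin at the centre of its underside
- small_jar_b_lid (a point): centre of the top of that jar's lid, 93 mm above the surface
- bell: the counter bell: silver dome on a round dark foot 86 mm across, 62 mm high in all, 0.4 kg, stands loose on the table; origin at the centre of its underside. Bell, soap and black box stand nearer the robot than the jars and swap places.
- bell_top (a point): top of the bell's push button as it stands unpressed, on the bell's axis 62 mm above the surface; the button is a stem 13 mm across that goes straight down
- bell_button (a joint): travel of the bell's button, m: 0 up, 0.004 fully down (then it meets a hard stop); it springs back by itself. Its spring takes about 2 N a millimetre, 8 N fully down; it counts as pressed beyond 0.002.
- soap: the bar of soap to point at: a plain pale rounded bar lying flat, 60 x 85 x 28 mm (x, y, z), loose; origin at the centre of its underside
- soap_top (a point): centre of the soap's top, 28 mm above the surface; pointing means the fingertips a few centimetres (1 to 5) above this point, within about 2 cm sideways
- black_box: bystander: closed black jewellery box, 68 x 66 x 36 mm, loose; origin at the centre of its underside
- glass_candle: bystander behind the jars: open glass tumbler with a candle, 76 mm across, 90 mm high; origin at the centre of its underside. An earring board 0.5 m high stands fixed farther right, from about (0.79, -0.23) to (0.65, -0.55)
- tape: bystander behind the jars, to the right: roll of tape lying flat, 93 mm across, 48 mm high; origin at the centre of its underside
- spool_a: bystander to the right of the jars: spool of ribbon lying flat, 73 mm across, 24 mm high; origin at the centre of its underside. Nearer the robot lies an empty red spatula stand, fixed, 72 mm high (about x 0.25 to 0.49, y -0.11 to 0.23)
- spool_b: bystander: a second spool of ribbon, same size. At the robot's left stands a fixed drawer chest 0.2 m high (about x 0.13 to 0.34, y 0.15 to 0.45): keep the arm drawn in and up while swinging past it, and reach out only in front of the goods; swinging farther right than the goods can drive the arm's shoulder against the chest
- tags: bystander to the right: pack of gift tags lying flat, 110 x 42 x 11 mm; origin at the centre of its underside
There are look-alikes about, which are no part of the job. What is shaped like the bell but green or red is not meant. Leave any orange look-alike of the big_jar alone.

How it is judged:
On the way, in this order (a step that is already met when the one before it is completed fails the run):
1. the bell's button is pressed down by the fingers (value of joint bell_button above 0.002 m and contact force between the fingers and bell above 0.3 N), for 0.05 s.
2. the fingertips point at the biggest jar's lid for two seconds (horizontal distance between the grasp point and big_jar_lid below 0.03 m and z of the grasp point in the frame of big_jar_lid between 0 and 0.085 m), for 2 s.
3. the fingertips point at the soap for two seconds (horizontal distance between the grasp point and soap_top below 0.03 m and z of the grasp point in the frame of soap_top between 0 and 0.085 m), for 2 s.
At the end, for the whole second after the job is handed in: The grasp point is still within 30 mm sideways of the middle of the soap and less than 85 mm above its top; the bell stands upright within 20 mm of where it was, its button up; the biggest jar, the soap and the black box are within 12 mm of where they were (all of step 3 and value of joint bell_button below 0.001 m and height (world z) of bell below 0.004 m and angle between bell's own z axis and vertical below 0.1 rad and distance of bell from where it was at the start of the episode below 0.02 m and not (distance of any of big_jar, soap, black_box from where it was at the start of the episode above 0.012 m)); the robot touches nothing.
It fails at once if a jar, the soap or a bystander is touched (contact force between any of the fingers, the arm and big_jar above 0.3 N or contact force between any of the fingers, the arm and small_jar_a above 0.3 N or contact force between any of the fingers, the arm and small_jar_b above 0.3 N or contact force between any of the fingers, the arm and soap above 0.3 N or contact force between any of the fingers, the arm and black_box above 0.3 N or contact force between any of the fingers, the arm and glass_candle above 0.3 N or contact force between any of the fingers, the arm and tape above 0.3 N or contact force between any of the fingers, the arm and spool_a above 0.3 N or contact force between any of the fingers, the arm and spool_b above 0.3 N or contact force between any of the fingers, the arm and tags above 0.3 N).
It fails at once if the biggest jar, the soap or the black box is moved (distance of any of big_jar, soap, black_box from where it was at the start of the episode above 0.012 m).
It fails at once if the bell is lifted, tipped or shoved away (height (world z) of bell above 0.008 m or angle between bell's own z axis and vertical above 0.25 rad or distance of bell from where it was at the start of the episode above 0.02 m).
It fails at once if a smaller jar is pointed at ((horizontal distance between the grasp point and small_jar_a_lid below 0.025 m and z of the grasp point in the frame of small_jar_a_lid between 0 and 0.06 m) or (horizontal distance between the grasp point and small_jar_b_lid below 0.025 m and z of the grasp point in the frame of small_jar_b_lid between 0 and 0.06 m)).
It also fails if it takes over 54 s, if anything falls off the work surface, if the arm or the gripper's body presses on something with over 40 N, if the wrist force passes 120 N, or if a joint passes its speed limit or range.

### The arm

A 6-joint arm with a two-finger parallel gripper is mounted at the origin on the work surface; the furniture and walls round the work are solid. World frame = base frame: x ahead of the robot, y to its left, z up, the work surface at z = 0. Lengths are in m, angles in rad, forces in N, time in s.
With the tool pointing down it reaches from about 0.275 to 0.85 m from the base axis. Payload 5.2 kg.
Tool frame: the origin (TCP) lies between the finger pads; the fingertips stand 8 mm ahead of it and the grasp point (between the pads) lies 11 mm behind it (env.tip_extent is the z of the fingertips in the tool frame, in m); z points along the fingers, y is the line along which they close (so a half turn about z gives the same grasp; the last joint's range is limited). The gripper opens to 85 mm and grips with 20 to 120 N. Pads are 22 mm wide; open, the fingers measure 114 mm over their backs; the gripper's body (76 mm by 85 mm) begins 54 mm behind the grasp point. The pads swing forward as they close: fully open they stand 13 mm farther back than shut.
Start: joints at [0.905, 0.259, 1.535, -0, 1.348, -0.203], TCP at [0.246, 0.492, 0.239] pointing down, gripper open.
Joint ranges: [-3.14, 3.14], [-0.91, 2.08], [0.19, 2.58], [-1.22, 4.36], [0.22, 2.71], [-3.12, 3.12]. Speed limits (rad/s): [2.57, 2.57, 3.14, 3.14, 3.14, 3.14].

### API

Orientations are given as a rotation vector (axis times angle).
In Python, from plant import env, gripper_to, solve_ik, monitor, viewer, order gives the robot as it stands. The module is installed in compiled form; this text tells all that it offers. Calls block until the motion is done:
- env.move_pose(position, orientation): joint-space move of the TCP to a pose.
- env.move_straight(position, frame=None, vel=0.15): straight line of the TCP; frame=None keeps the orientation; vel is the mean speed in m/s.
- env.goto_joints(angles): joint-space move.
- gripper_to(opening, effort=None): finger opening in m; effort is the grip in N (None keeps the last); returns when the fingers have stopped.
- env.hold(seconds).
- solve_ik(position, orientation): joint angles nearest the present ones, or None.
- monitor.get_obs(): the state.
- viewer.camera(name): name is "scene" or "top" or "wrist"; returns a dict with "image" (480x640x3 uint8, red, green, blue), "intrinsics" (3x3 intrinsics, pixels), "origin" and "rotation" of the camera in the world. Camera axes: x right, y up, looking along -z (the intrinsics and any distortion apply to the point x, -y, -z); pixel columns grow to the right and rows downward; lengths in m; the calibration is good to about 2 mm. A picture is of the moment at which its call begins. There is no depth.
A pose or a line that the arm cannot do raises env.IKError and nothing moves.
- order.close_job(): hands the job in; it is judged then, once.
The state is a dict: "time_s": time; "q": joint angles; "qvel": joint speeds; "joint_efforts": joint torques, N m; "tcp_pos": TCP position; "tool_rot": TCP orientation; "ft_force": force on the tool from outside, world axes, zero at the start; "torque": the same for the moment, N m; "width": finger opening in m; "grip_force": force on a finger pad.
Only numpy, scipy, OpenCV 4.12 (cv2) and the standard library are available. Lean on these libraries where they do the work, as an engineer would, in place of code of your own. Each camera call takes 0.05 s, during which the arm holds its last target. There are 200 camera calls.

## Working session

There is one attempt and no reset: what is moved stays moved. The work goes in short steps, each a Python script; the robot and the scene stay as the last script left them, time stands still between calls to the robot, and variables do not carry over. Pictures are saved under pics/ and viewed, at most 10 in all, crops included, and the job is handed in when it is done.

```bash
mkdir -p pics
python3 - <<'E'
from plant import env,monitor,viewer
import cv2,pickle
d={}
for n in("scene","top","wrist"):
    c=viewer.camera(n);d[n]=c;cv2.imwrite(f"pics/{n}0.png",c["image"][:,:,::-1])
    print(n,c["intrinsics"].tolist(),c["origin"],c["rotation"].round(3).tolist(),[k for k in c])
pickle.dump(d,open("c0.pkl","wb"))
o=monitor.get_obs();print(o["time_s"],o["tool_rot"],o["width"],env.tip_extent)
E
```

```text
scene [[453.5725479127795, 0.0, 322.08093117858454], [0.0, 453.5725479127795, 242.59604658212314], [0.0, 0.0, 1.0]] [ 0.13003311 -0.6724095   0.56453758] [1.041, -0.311, -0.513] ['image', 'intrinsics', 'origin', 'rotation']
top [[530.083498106471, 0.0, 320.1303955084629], [0.0, 530.083498106471, 241.01418306955384], [0.0, 0.0, 1.0]] [0.44763603 0.09456559 1.27970318] [0.093, -0.115, -1.572] ['image', 'intrinsics', 'origin', 'rotation']
wrist [[331.99172335462094, 0.0, 320.06796920099663], [0.0, 331.99172335462094, 239.09128683376775], [0.0, 0.0, 1.0]] [0.17264501 0.52923567 0.37392355] [-0.285, -0.173, 1.098] ['image', 'intrinsics', 'origin', 'rotation']
0.15 [-7.20456971e-01 -3.05724133e+00  2.04930134e-03] 0.08530052948876013 0.008
```

View pics/scene0.png

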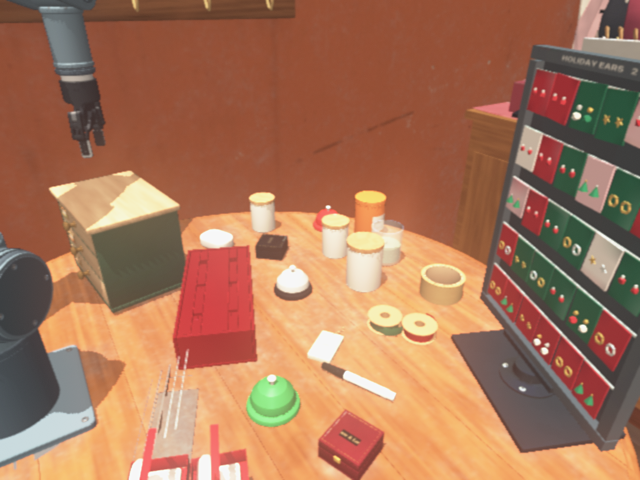

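View pics/top0.png

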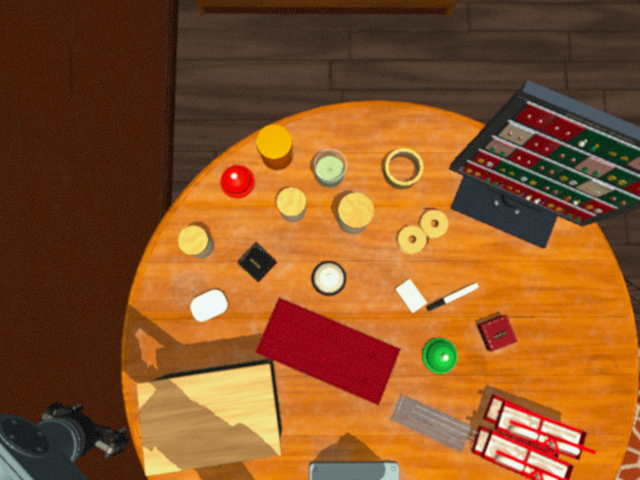

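The scene picture shows the big jar's lid at about (365,242), the bell at (293,280), the soap at (217,240), and the small jars at (262,200) and (335,222). In the top picture the big lid is at (356,211), the bell at (329,278), the soap at (208,305), the small jars at (195,240) and (291,204), and the box at (257,262).

```bash
cat > h.py <<'E'
import numpy as np,cv2
from scipy.spatial.transform import Rotation as R
def ray(c,p):
    K=c["intrinsics"];v=np.linalg.solve(K,[p[0],p[1],1.]);v=R.from_rotvec(c["rotation"]).as_matrix()@(v*[1,-1,-1])
    return np.array(c["origin"]),v/np.linalg.norm(v)
def plane(c,p,z):
    o,v=ray(c,p);return o+v*(z-o[2])/v[2]
def tri(rs):
    A=sum(np.eye(3)-np.outer(v,v) for o,v in rs);b=sum((np.eye(3)-np.outer(v,v))@o for o,v in rs)
    X=np.linalg.solve(A,b);return X,max(np.linalg.norm(np.cross(X-o,v)) for o,v in rs)
def blob(c,p,r,lo,hi):
    "largest-near-seed HSV blob: min-area-rect centre, size, area"
    h=cv2.inRange(cv2.cvtColor(c["image"],cv2.COLOR_RGB2HSV),np.array(lo),np.array(hi))
    w=np.zeros_like(h);cv2.circle(w,tuple(p),r,255,-1);h&=w
    cs=cv2.findContours(h,cv2.RETR_EXTERNAL,cv2.CHAIN_APPROX_NONE)[0]
    k=max(cs,key=cv2.contourArea);e=cv2.fitEllipse(k);return e,cv2.contourArea(k),cv2.minAreaRect(k)
E
python3 - <<'E'
import pickle,cv2,numpy as np
from h import *
d=pickle.load(open("c0.pkl","rb"));t,s=d["top"],d["scene"]
H=lambda c,p:cv2.cvtColor(c["image"],cv2.COLOR_RGB2HSV)[p[1],p[0]].tolist()
for n,c,p in[("lidT",t,(356,208)),("woodT",t,(356,185)),("glassside",t,(352,229)),("lidS",s,(365,242)),("soapT",t,(208,305)),("soapS",s,(217,238)),("bellfoot",t,(329,293)),("dome",t,(329,278)),("table",t,(300,240))]:print(n,H(c,p))
a=np.hstack([cv2.resize(t["image"][y-30:y+30,x-30:x+30],(260,260),interpolation=0) for x,y in((356,211),(329,278),(208,305))])
b=np.hstack([cv2.resize(s["image"][y-30:y+30,x-30:x+30],(260,260),interpolation=0) for x,y in((365,250),(293,280),(217,240))])
cv2.imwrite("pics/crops.png",np.vstack([a,b])[:,:,::-1])
E
```

```text
lidT [21, 164, 243]
woodT [14, 194, 216]
glassside [19, 74, 145]
lidS [25, 80, 247]
soapT [86, 7, 249]
soapS [0, 0, 247]
bellfoot [22, 53, 87]
dome [50, 6, 245]
table [14, 207, 220]
```

View pics/crops.png

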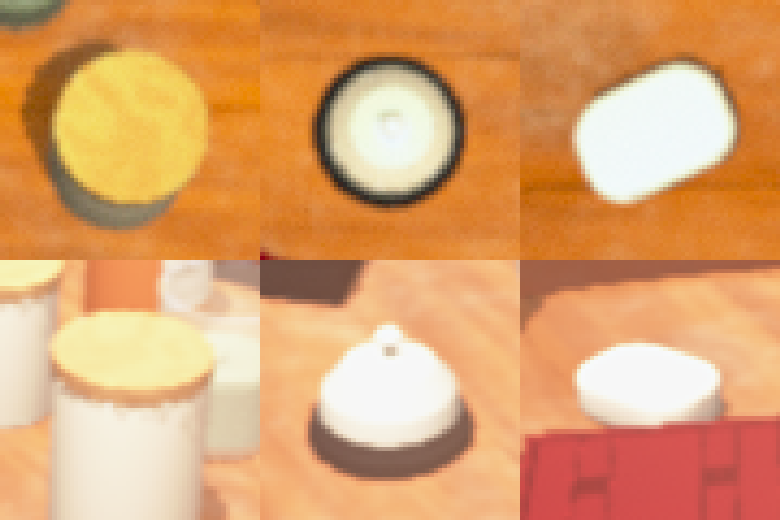

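The crops show the lid discs, the bell's button (top about (329,276), scene about (293,266)) and the soap cleanly.

Run:
```python
import pickle
from h import *
np.set_printoptions(precision=4,suppress=True)
d=pickle.load(open("c0.pkl","rb"));t,s=d["top"],d["scene"]
lids={"big":((356,210),(365.5,240.8),.11),"a":((195,239),(262,198),.093),"b":((291,203),(335.5,222),.093)}
for n,(p,q,z) in lids.items():
    e,a,r=blob(t,p,24,(18,120,200),(32,255,255));print(n,e,a,"plane",plane(t,e[0],z),"tri",*tri([ray(t,e[0]),ray(s,q)]))
e,a,r=blob(t,(208,305),28,(0,0,215),(179,60,255));print("soap",r,a,plane(t,r[0],.025),*tri([ray(t,r[0]),ray(s,(216.6,235.8))]))
b=t["image"].max(2);
e,a,r=blob(t,(329,278),21,(0,0,0),(179,255,110));print("foot",e,a,plane(t,e[0],.012))
print("button",plane(t,(329.6,276.5),.062),plane(s,(293.3,266.3),.062),*tri([ray(t,(329.6,276.5)),ray(s,(293.3,266.3))]))
for n,p in dict(box=(257,262)).items(): print(n,plane(t,p,.036))
```

```text
big ((355.9733581542969, 209.76707458496094), (34.36980438232422, 35.04988098144531), 122.25254821777344) 944.0 plane [ 0.6742 -0.0035  0.11  ] tri [ 0.6752 -0.0039  0.1034] 0.0003074008657981165
a ((192.17196655273438, 239.92494201660156), (28.380062103271484, 29.36808204650879), 55.68822479248047) 652.5 plane [0.6091 0.3652 0.093 ] tri [0.6103 0.3672 0.0843] 6.008324642060585e-05
b ((290.8133544921875, 201.28146362304688), (27.898300170898438, 28.9442195892334), 75.98339080810547) 632.5 plane [0.6974 0.1435 0.093 ] tri [0.6993 0.1443 0.081 ] 0.0006860839445473007
soap ((208.30003356933594, 305.10003662109375), (24.59674835205078, 35.329872131347656), 63.43495178222656) 750.0 [0.4642 0.3389 0.025 ] [0.4639 0.3395 0.0222] 0.0002698003542213958
foot ((328.36529541015625, 277.876953125), (33.27090835571289, 33.675655364990234), 168.83941650390625) 878.0 [0.5277 0.0566 0.012 ]
button [0.5277 0.0553 0.062 ] [0.5248 0.0473 0.062 ] [0.5284 0.0549 0.0568] 0.0004543735817869887
box [0.5641 0.2249 0.036 ]
```

```bash
cat >> h.py <<'E'
BELL=np.array([.528,.056]);JAR=np.array([.6745,-.0037]);SOAP=np.array([.464,.339])
R0=R.from_rotvec([-0.720457,-3.057241,0.002]);A0=np.arctan2(.492,.246)
def rot(xy): return (R.from_rotvec([0,0,np.arctan2(xy[1],xy[0])-A0])*R0).as_rotvec()
E
python3 - <<'E'
from plant import *
from h import *
np.set_printoptions(precision=3,suppress=True)
env.move_straight([.246,.492,.40],vel=.15)
for n,xy,z in(("bell",BELL,.40),("bell",BELL,.07),("jar",JAR,.16),("jar",JAR,.3),("soap",SOAP,.3),("soap",SOAP,.07)):print(n,solve_ik([*xy,z],rot(xy)))
env.move_pose([*BELL,.40],rot(BELL))
gripper_to(0.0)
env.move_straight([*BELL,.20],vel=.15)
c=viewer.camera("wrist");cv2.imwrite("pics/w1.png",c["image"][:,:,::-1])
import pickle;pickle.dump(c,open("w1.pkl","wb"))
o=monitor.get_obs();print(o["time_s"],o["tcp_pos"],o["q"],o["ft_force"],o["width"])
K=c["intrinsics"];M=R.from_rotvec(c["rotation"]).as_matrix()
def proj(X):
    v=(M.T@(np.array(X)-c["origin"]))*[1,-1,-1];u=K@v;return u[:2]/u[2]
print(proj([*BELL,.062]),proj([*JAR,.11]),proj([*o["tcp_pos"][:2],o["tcp_pos"][2]-.008]),c["origin"])
E
```

```text
bell [-0.105  0.169  1.267  0.     1.707 -0.211]
bell [-0.105  0.402  1.792  0.     0.949 -0.211]
jar [-0.171  0.536  1.313  0.     1.294 -0.166]
jar [-0.171  0.464  1.091  0.     1.588 -0.166]
soap [ 0.437  0.272  1.369  0.     1.501 -0.195]
soap [ 0.437  0.466  1.682  0.     0.995 -0.195]
5.5583 [0.529 0.056 0.201] [-0.105  0.255  1.638 -0.     1.249 -0.211] [ 1.33  -0.205  0.406] -2.02464865155499e-05
[320.587 229.667] [496.071 337.194] [322.383 306.532] [0.519 0.137 0.336]
```

View pics/w1.png

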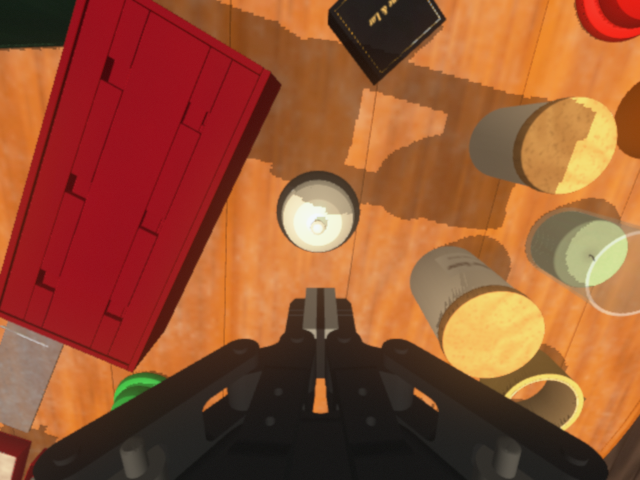

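The wrist picture shows the button at (318.5,227), 2-3 px from the prediction. The big lid at (494,335) also agrees, so the positions hold to about 2 mm. I'll press next, stopping on force.

Run:
```python
from plant import *
from h import *
import pickle
np.set_printoptions(precision=4,suppress=True)
w=pickle.load(open("w1.pkl","rb"));t=pickle.load(open("c0.pkl","rb"))["top"]
print(plane(w,(318.5,227),.062),plane(w,(494,335),.11),*tri([ray(w,(318.5,227)),ray(t,(329.6,276.5))]))
b=(BELL+plane(w,(318.5,227),.062)[:2])/2;print(b)
env.move_straight([*b,.08],vel=.08);env.hold(.3)
f0=monitor.get_obs()["ft_force"][2]
for tip in np.arange(.067,.0560,-.0007):
    env.move_straight([*b,tip+.008],vel=.02);o=monitor.get_obs();f=o["ft_force"][2]-f0
    print(round(tip,4),o["tcp_pos"][2]-.008,round(f,2))
    if f>6.3: break
env.hold(.3);o=monitor.get_obs();print(o["ft_force"],o["tcp_pos"],o["time_s"])
```

```text
[0.526  0.0582 0.062 ] [ 0.6723 -0.0019  0.11  ] [0.5273 0.0551 0.0519] 0.0010570052060740389
[0.527  0.0571]
0.067 0.06673123613431631 0.31
0.0663 0.06630584815147508 0.28
0.0656 0.06558401959084909 0.87
0.0649 0.06485716385018228 0.65
0.0642 0.06413157346559539 0.07
0.0635 0.06345113481207262 0.04
0.0628 0.06272203119881695 0.16
0.0621 0.06206747714378167 0.87
0.0614 0.06148593756989105 1.04
0.0607 0.06083555006003991 2.59
0.06 0.06014628950469567 3.34
0.0593 0.05946645930726983 5.24
0.0586 0.05889110291195045 6.31
[-1.0139 -0.635   6.1484] [0.5271 0.0571 0.0669] 11.2083
```

The button went down about 3 mm at 6 N. Next is the jar, then a hover over the soap.

Run:
```python
from plant import *
from h import *
import pickle
np.set_printoptions(precision=4,suppress=True)
j=np.array([.6737,-.003])
env.move_straight([.527,.0571,.25],vel=.12)
env.move_pose([*j,.25],rot(j))
env.move_straight([*j,.148],vel=.1);print(monitor.get_obs()["time_s"],monitor.get_obs()["tcp_pos"])
env.hold(3)
env.move_straight([*j,.30],vel=.12)
m=[.5,.1];env.move_pose([*m,.33],rot(m))
env.move_pose([*SOAP,.25],rot(SOAP))
o=monitor.get_obs();print(o["time_s"],o["tcp_pos"],o["q"],o["ft_force"])
w=viewer.camera("wrist");s=viewer.camera("scene")
e,a,r=blob(w,(320,240),235,(0,0,190),(179,45,255));print(r,a,plane(w,r[0],.028))
pickle.dump(w,open("w2.pkl","wb"))
cv2.imwrite("pics/w2.png",cv2.resize(np.hstack([w["image"],s["image"]]),(800,300))[:,:,::-1])
```

```text
14.725 [ 0.6742 -0.0031  0.1489]
20.975 [0.4651 0.3381 0.25  ] [ 0.4352  0.2978  1.4552 -0.0009  1.39   -0.1948] [-0.1515  0.2571  0.6084]
((218.10000610351562, 396.8000183105469), (5.400000095367432, 20.400001525878906), 53.13010025024414) 81.0 [0.5064 0.0481 0.028 ]
```

View pics/w2.png

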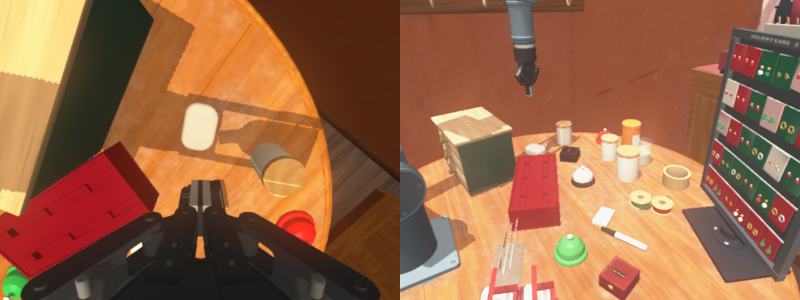

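The wrist panel shows the soap centred at about full-frame (320,203), with the chest clear on the left and the forearm high above it. I'll check that against the plan and descend.

Run:
```python
from plant import *
from h import *
import pickle
np.set_printoptions(precision=4,suppress=True)
w=pickle.load(open("w2.pkl","rb"));e,a,r=blob(w,(320,203),55,(0,0,130),(179,80,255))
p=plane(w,r[0],.028)[:2];print(r,a,p)
s=(p+SOAP)/2 if np.linalg.norm(p-SOAP)<.008 else SOAP
print(s)
for z in(.16,.11,.066):
    env.move_straight([*s,z],vel=.08);o=monitor.get_obs();print(o["tcp_pos"],o["ft_force"],o["time_s"])
env.hold(3)
w=viewer.camera("wrist");c=viewer.camera("top");k=viewer.camera("scene")
cv2.imwrite("pics/end.png",cv2.resize(np.hstack([w["image"],c["image"]]),(800,300))[:,:,::-1])
o=monitor.get_obs();print(o["tcp_pos"],o["ft_force"],o["time_s"])
d=pickle.load(open("c0.pkl","rb"))["top"]
for n,x in(("before",d),("after",c)):
    e,a,r=blob(x,(329,278),21,(0,0,0),(179,255,110));print(n,e[0]);e,a,r=blob(x,(356,210),24,(18,120,200),(32,255,255));print(e[0])
```

```text
((319.55596923828125, 203.05322265625), (51.316688537597656, 72.82000732421875), 9.865806579589844) 3264.0 [0.4608 0.3423]
[0.4624 0.3407]
[0.4628 0.3409 0.1607] [-0.0918 -0.0778  0.1353] 22.35
[0.4627 0.3408 0.1103] [ 0.6154 -0.4515 -0.1623] 23.125
[0.4626 0.3408 0.0661] [ 0.0883 -0.1036 -0.6808] 23.825
[0.4624 0.3406 0.066 ] [ 1.5183 -1.0568 -0.0107] 26.975
before (328.36529541015625, 277.876953125)
(355.9733581542969, 209.76707458496094)
after (328.3756103515625, 277.8973388671875)
(355.89129638671875, 209.72361755371094)
```

View pics/end.png

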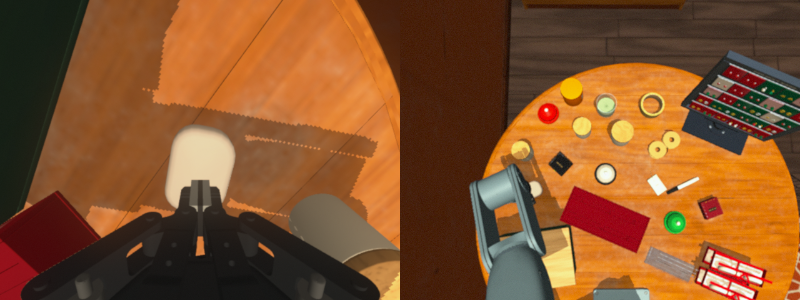

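The fingertips are over the soap, about 3 cm up (wrist panel around (200,185)). The bell and the big jar have not moved and nothing is touched, so I'm handing in.

```bash
python3 -c "
from plant import *
print(order.close_job())"
```

```text
the job is handed in; nothing more can be done
None
```

The job is handed in (no verdict came back): I pressed the bell button about 3 mm down, pointed at the biggest jar's lid for 3 s and then at the soap for 3 s, and left the fingertips about 3 cm above the soap; the last pictures show the bell and the big jar unmoved.

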